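# Reassemble the spice mill's spindle stack

### The arm

A 6-joint arm with a two-finger parallel gripper is mounted at the origin on a cart in front of the work surface, level with it; the furniture and walls round the work are solid. World frame = base frame: x ahead of the robot, y to its left, z up, the work surface at z = 0. Lengths are in m, angles in rad, forces in N, time in s.
With the tool pointing down it reaches from about 0.35 to 0.85 m from the base axis. Payload 8.1 kg.
Tool frame: the origin (TCP) lies at the very end of the fingers, on their centre line; the grasp point (between the pads) lies 19 mm behind it (robot.grasp_offset is the distance from the TCP to the grasp point, in m); z points along the fingers, y is the line along which they close (so a half turn about z gives the same grasp; the last joint's range is limited). The gripper opens to 85 mm and grips with 20 to 120 N. Pads are 22 mm wide; open, the fingers measure 114 mm over their backs; the gripper's body (76 mm by 85 mm) begins 54 mm behind the grasp point. The pads swing forward as they close: fully open they stand 13 mm farther back than shut.
Start: joints at [-0.085, 0.13, 1.488, -0, 1.523, -0.085], TCP at [0.6, 0, 0.231] pointing down, gripper open.
Joint ranges: [-2.96, 2.96], [-0.89, 2.26], [0.02, 2.5], [-1.34, 4.48], [0, 2.73], [-2.66, 2.66]. Speed limits (rad/s): [2.39, 2.39, 2.79, 3.14, 3.14, 3.14].

### API

Orientations are given as [roll, pitch, yaw] about the fixed x, y, z axes, in that order (R = Rz(yaw) Ry(pitch) Rx(roll)).
In Python, from bench import robot, vision gives the robot as it stands. The module is installed in compiled form; this text tells all that it offers.
- The arm moves only by the tool drive_tool, never from a script. Its argument "series" is a list of rows, each an object with "travel": the shift along the world's x, y, z in units of 25 mm (1.0 is 25 mm), a list of three; "rotation": the turn, a rotation vector about the world's x, y, z in units of 5 degrees (1.0 is 5 degrees), a list of three; "fingers": the opening, from -1 (shut) to 1 (fully open). In form: [{"travel": [dx, dy, dz], "rotation": [rx, ry, rz], "fingers": fingers}, ...]. A call has exactly 5 rows; each row shifts and turns the commanded pose from where the row before left it; what a row does not reach is not made up. A row lasts 1/8 s, in which the tool goes at most 62.5 mm and 10.7 degrees, less where a joint would pass 70% of its speed; a pose out of reach is approached as far as the arm can. A call is refused whole if a number of a shift passes 1 or a number of a turn 1, either way. A call with a gripper value outside its range is refused whole. The fingers move at their own pace and stop on an object; "squeeze" is the grip in N (left out, the last holds). Time passes only in rows, so rows that do not move let the fingers close, or fill a call up. It gives the time, the measured TCP pose, the force, the opening and the grip force at its end, in the units of the state.
- robot.get_state(): the state, without advancing time (a new reading comes with each control period).
- vision.grab_frame(name): name is "scene" or "side" or "wrist"; returns a dict with "color" (384x512x3 uint8, red, green, blue), "intrinsics" (3x3 intrinsics, pixels), "distortion" ([k1, k2, p1, p2, k3] as OpenCV has them; the pictures are not rectified), "rvec" (rotation vector, rad) and "tvec" (3), from world to camera coordinates, as OpenCV has them. Camera axes: x right, y down, z forward; pixel columns grow to the right and rows downward; lengths in m; the calibration is good to about 2 mm. A picture is of the moment at which its call begins. There is no depth.
- robot.finish_job(): hands the job in; it is judged then, once.
The state is a dict: "t": time; "joint_pos": joint angles; "qd": joint speeds; "joint_efforts": joint torques, N m; "eef_pos": TCP position; "tool_rot": TCP orientation; "wrist_force": force on the tool from outside, world axes, zero at the start; "moment": the same for the moment, N m; "finger_gap": opening from 0.0 (shut) to 1.0 (fully open); "gripper_force": force on a finger pad.
Only numpy, scipy, OpenCV 4.12 (cv2) and the standard library are available. Lean on these libraries where they do the work, as an engineer would, in place of code of your own. Each camera call takes 0.05 s, during which the arm holds its last target. There are 200 camera calls.

### The job

Put the hand spice mill back together: thread the plain spacer sleeve, then the flat washer, then the flanged drive bushing (flange down) onto the upright square spindle, each fully home on the one below before the next goes on. The bushing's square hole only fits when it lines up with the square spindle, which may stand turned any way, so rest it lightly on top, turn it by feel until it drops over, and lower it all the way; never lean hard on the mill. Leave the stack upright and let go, and leave the pepper jar, mug and jigger standing where they are.

Things in the scene. Friction and masses are not known exactly. Their poses are not given: they have to be found in the camera images.
- mill: foot of the spice mill, fixed to the counter (z = 0): round turned wood, 100 mm across, with a 60 mm steel seat plate on top (40 mm high in all). Origin at the centre of its underside, z up. A square steel spindle stands in its centre; the mill's yaw does not tell how that is turned. To its left a tall cupboard's side panel runs from about x 0.22, y 0.25 to x 0.88, y 0.43
- spindle_seat (a point): point on the spindle's axis at the top of the seat plate, 40 mm above the mill's origin; z up. The spindle is 14 x 14 mm (19.8 mm over corners); its full square ends 52.5 mm above the seat plate, its corners chamfered 1.5 mm above that. It turns only stiffly about the vertical (0.25 N m) and starts turned by an unmeasured angle
- spacer: plain steel sleeve on the cooktop (8 mm above the counter), standing upright: 32 mm outside, 26 mm high, round 22 mm bore right through; 70 g. Origin at the centre of its underside, z along the bore
- washer: flat thick steel washer lying flat on the cooktop (8 mm above the counter): 40 mm outside, 8 mm thick, round 22 mm bore; 60 g. Origin at the centre of its underside, z along the bore
- bushing: steel drive bushing on the cooktop (8 mm above the counter), flange down: block 32 x 32 mm, 24 mm high, with a square 16.5 x 16.5 mm through hole parallel to it; round its foot a flange 48 mm across, 6 mm thick; about 140 g. Origin at the centre of its underside, z along the hole, x and y square to the flats. Home, its underside is 34 mm above the seat plate
- pepper_jar: glass jar with a red lid, 89 mm across, 166 mm high, standing behind the work, a bystander. Origin at the centre of its underside
- mug: plain red mug, 82 mm across, 90 mm high, handle to its -y side, a bystander. Origin at the middle of its underside
- jigger: copper double-cone jigger, 46 mm across, 84 mm high, standing on end, a bystander. Origin at the centre of its underside
- spindle_nose (a point): top end of the spindle, on its axis, 64 mm above the seat plate: a round pilot nose 13.5 mm across, standing 11.5 mm above the full square, its last 3 mm a cone. Only the corners of the square stand out beyond it. This point does not turn with the spindle
Not all that is in view belongs to the job. What is shaped like the spacer but blue is not meant.

How it is judged:
On the way, in this order (a step that is already met when the one before it is completed fails the run):
1. the spacer is home on the seat plate, round the spindle (horizontal distance between spacer and spindle_seat below 0.004 m and z of spacer in the frame of spindle_seat below 0.002 m and angle between spacer's own z axis and vertical below 0.08 rad), for 0.2 s.
2. the washer is home on the spacer, round the spindle (horizontal distance between washer and spindle_seat below 0.004 m and z of washer in the frame of spindle_seat between 0.024 and 0.028 m), for 0.2 s.
3. the bushing is home on the washer, over the square spindle (horizontal distance between bushing and spindle_seat below 0.004 m and z of bushing in the frame of spindle_seat between 0.032 and 0.036 m), for 0.2 s.
At the end, for the whole second after the job is handed in: Spacer on the seat plate (within 2 mm), washer on it (underside 24 to 28 mm above the plate), bushing flange down on that (32 to 36 mm), all within 4 mm of the spindle axis; spacer and bushing upright within 0.08 rad, bushing at rest; jar, mug and jigger standing (all of step 1 and all of step 2 and all of step 3 and angle between bushing's own z axis and vertical below 0.08 rad and linear speed of bushing below 0.01 m/s and angle between each of pepper_jar, mug, jigger's own z axis and vertical below 0.1 rad); the robot touches nothing.
It fails at once if the mill is leaned on harder than 45 N (contact force between mill and anything else above 45 N).
It fails at once if the pepper jar, mug or jigger is shifted more than 30 mm or tipped (distance of any of pepper_jar, mug, jigger from where it was at the start of the episode above 0.03 m or angle between any of pepper_jar, mug, jigger's own z axis and vertical above 0.3 rad).
It also fails if it takes over 72 s, if anything falls off the work surface, if the arm or the gripper's body presses on something with over 40 N, if the wrist force passes 120 N, or if a joint passes its speed limit or range.

## Working session

There is one attempt and no reset: what is moved stays moved. The work goes in short steps, Python scripts to look and compute and a tool call to move; the robot and the scene stay as the last step left them, time stands still between calls to the robot, and variables do not carry over. Pictures are saved under pics/ and viewed, at most 10 in all, crops included, and the job is handed in when it is done.

Besides the shell and the picture viewer there is one more tool, called as name(argument=value, ...) on one line, values as JSON. drive_tool: Moves the arm, as the interface text tells. Its arguments: {"type":"object","properties":{"series":{"type":"array","items":{"type":"object","properties":{"travel":{"type":"array","items":{"type":"number"}},"rotation":{"type":"array","items":{"type":"number"}},"fingers":{"type":"number"}}}},"squeeze":{"type":"number"}},"required":["series"]}

```bash
mkdir -p pics
python3 - <<'E'
from bench import robot, vision
import cv2,pickle
d={n:vision.grab_frame(n) for n in("scene","side","wrist")}
pickle.dump(d,open("f0.pkl","wb"))
for n in d: cv2.imwrite(f"pics/{n}0.png",d[n]["color"][:,:,::-1]); print(n,d[n]["intrinsics"],d[n]["distortion"],d[n]["rvec"],d[n]["tvec"])
print(robot.get_state())
E
```

```text
scene [[453.29258441   0.         259.08198365]
 [  0.         453.29258441 188.97782978]
 [  0.           0.           1.        ]] [0.0304144 0.        0.        0.        0.       ] [ 2.08200247 -1.03020289  0.46588765] [-0.51519517  0.31433087  0.78246058]
side [[365.54037524   0.         251.2202451 ]
 [  0.         365.54037524 191.61199249]
 [  0.           0.           1.        ]] [-0.05319975  0.          0.          0.          0.        ] [ 1.91417745 -0.23694529  0.13753465] [-0.63990627  0.10291658  0.99728917]
wrist [[313.42179909   0.         255.43687648]
 [  0.         313.42179909 192.28309777]
 [  0.           0.           1.        ]] [-0.06193054  0.          0.          0.          0.        ] [-2.86669622e+00  8.70314599e-04  3.15820863e-03] [-0.59894624 -0.03539414  0.37896125]
{'t': 0.15, 'joint_pos': array([-8.54069388e-02,  1.31024616e-01,  1.48905264e+00, -3.58937037e-05,
        1.52300010e+00, -8.53804654e-02]), 'qd': array([-1.01954941e-03, -2.08400746e-03, -2.69215399e-03,  4.90343647e-05,
       -9.93644211e-05,  1.57915113e-03]), 'joint_efforts': array([ 1.01583330e-03, -5.70061326e+01, -5.01160097e+01, -1.39109225e-04,
        9.69119486e-03, -7.10949371e-05]), 'eef_pos': array([5.99563975e-01, 4.23824501e-05, 2.30450435e-01]), 'tool_rot': array([-3.14011030e+00, -9.08908772e-05,  1.57077153e+00]), 'wrist_force': array([ 0.0872307 ,  0.48548449, -0.77666267]), 'moment': array([ 0.02898271, -0.00038744, -0.02406717]), 'gripper_force': 0.0, 'finger_gap': 1.00239585510757}
```

View pics/scene0.png

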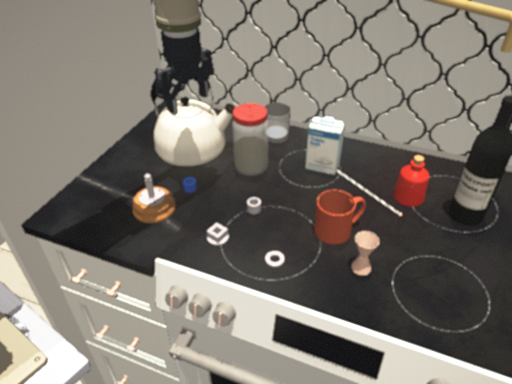

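View pics/side0.png

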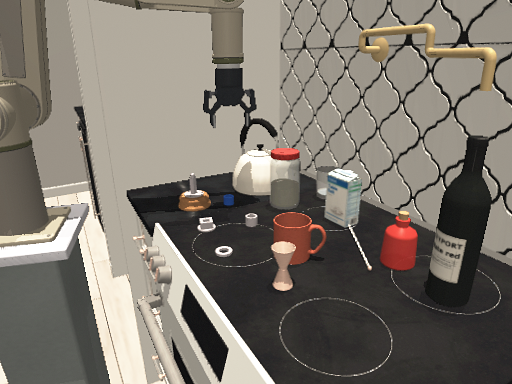

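View pics/wrist0.png

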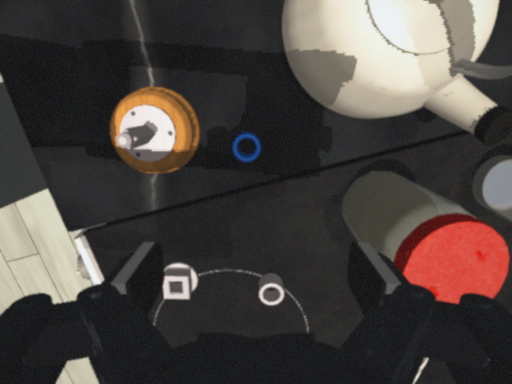

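The wrist view shows the mill (153,130), nose tip (123,141), bushing (178,285) and spacer (270,290). The washer shows at (275,258) in scene and (224,251) in side. The blue decoy is at (246,147) in wrist and isn't needed.

```bash
cat > h.py <<'E'
import numpy as np,cv2
def ray(f,px,z):
    K,D=f["intrinsics"],np.array(f["distortion"]);R,_=cv2.Rodrigues(np.array(f["rvec"]))
    u=cv2.undistortPoints(np.array([[px]],float),K,D)[0,0]
    d=R.T@np.array([u[0],u[1],1]);c=-R.T@np.array(f["tvec"]).ravel()
    return c+d*(z-c[2])/d[2]
def proj(f,P): return cv2.projectPoints(np.array([P],float),np.array(f["rvec"]),np.array(f["tvec"]),f["intrinsics"],np.array(f["distortion"]))[0][0,0]
def blobs(f,box,lo=150,amin=20,hi_sat=60,hole=False):
    x0,y0,x1,y1=box;im=f["color"][y0:y1,x0:x1];hsv=cv2.cvtColor(im,cv2.COLOR_RGB2HSV)
    m=((hsv[...,2]>lo)&(hsv[...,1]<hi_sat)).astype(np.uint8)
    cs,h=cv2.findContours(m,cv2.RETR_CCOMP,cv2.CHAIN_APPROX_NONE);out=[]
    for i,c in enumerate(cs):
        if len(c)<5: continue
        a=cv2.contourArea(c)
        if a<amin: continue
        M=cv2.moments(c);e=cv2.minAreaRect(c)
        out.append((("hole" if h[0][i][3]>=0 else "out"),round(M["m10"]/M["m00"]+x0,1),round(M["m01"]/M["m00"]+y0,1),a,np.round(e[1],1),round(e[2],1)))
    return out
E
python3 - <<'E'
from h import *
import pickle
d=pickle.load(open("f0.pkl","rb"))
B={"wrist":dict(bush=(150,255,210,310),spac=(250,265,295,310),mill=(100,80,205,180)),
"scene":dict(bush=(200,218,235,248),spac=(243,193,265,218),wash=(260,246,290,270),nose=(140,170,160,205)),
"side":dict(bush=(192,212,218,235),spac=(242,208,262,230),wash=(212,242,236,262),nose=(185,168,203,198))}
for n in B:
  for k,b in B[n].items():
    print(n,k)
    for o in blobs(d[n],b,amin=8): print("  ",o,[np.round(ray(d[n],o[1:3],z)[:2],4).tolist() for z in (.008,.016,.032,.034,.04,.104)])
for n in d: 
  im=d[n]["color"]
  cr=[im[b[1]:b[3],b[0]:b[2]] for b in B[n].values()]
  cr=[cv2.resize(c,(260,260),interpolation=cv2.INTER_CUBIC) for c in cr]
  while len(cr)<3: cr.append(cr[0]*0)
  d[n]["row"]=np.hstack(cr[:3])
cv2.imwrite("pics/crops.png",cv2.resize(np.vstack([d[n]["row"] for n in("wrist","scene")]),(780,520))[:,:,::-1])
E
```

```text
wrist bush
   ('out', 175.8, 287.1, 530.5, array([22., 25.]), 90.0) [[0.4922, -0.1665], [0.4946, -0.1614], [0.4993, -0.1511], [0.4999, -0.1498], [0.5017, -0.1459], [0.5205, -0.1048]]
   ('hole', 175.5, 286.7, 164.0, array([15., 13.]), 0.0) [[0.4919, -0.1659], [0.4942, -0.1608], [0.499, -0.1505], [0.4996, -0.1492], [0.5013, -0.1454], [0.5202, -0.1043]]
   ('out', 193.6, 279.0, 75.0, array([20.1,  5.9]), 84.8) [[0.517, -0.154], [0.5188, -0.1491], [0.5224, -0.1393], [0.5229, -0.1381], [0.5242, -0.1345], [0.5387, -0.0955]]
   ('out', 177.4, 265.5, 59.5, array([ 4.6, 22.1]), 87.3) [[0.4969, -0.1341], [0.4991, -0.1296], [0.5036, -0.1208], [0.5042, -0.1197], [0.5059, -0.1163], [0.5239, -0.0809]]
wrist spac
   ('out', 271.0, 293.7, 400.5, array([21., 24.]), 90.0) [[0.6197, -0.1761], [0.6193, -0.1707], [0.6184, -0.16], [0.6183, -0.1587], [0.6179, -0.1547], [0.6145, -0.1118]]
   ('hole', 271.0, 293.9, 222.0, array([17., 17.]), 45.0) [[0.6197, -0.1764], [0.6193, -0.171], [0.6184, -0.1603], [0.6183, -0.159], [0.6179, -0.1549], [0.6145, -0.1121]]
wrist mill
   ('out', 148.6, 128.0, 1562.0, array(
[... 2875 characters left out ...]
 -0.311]]
side wash
   ('out', 223.4, 250.1, 106.0, array([ 8.8, 17.1]), 78.7) [[0.5255, -0.2767], [0.5236, -0.2908], [0.5197, -0.319], [0.5192, -0.3226], [0.5178, -0.3332], [0.5023, -0.4462]]
   ('hole', 223.3, 250.2, 38.0, array([10.,  5.]), -0.0) [[0.5252, -0.2771], [0.5233, -0.2912], [0.5194, -0.3194], [0.519, -0.323], [0.5175, -0.3335], [0.5021, -0.4465]]
side nose
   ('out', 194.1, 192.5, 36.0, array([ 4.4, 17.2]), 86.4) [[0.4933, 0.132], [0.4919, 0.1102], [0.4893, 0.0665], [0.489, 0.061], [0.488, 0.0446], [0.4774, -0.1302]]
   ('out', 193.2, 172.3, 142.0, array([11., 17.]), 90.0) [[0.5099, 0.3626], [0.5082, 0.3364], [0.505, 0.284], [0.5045, 0.2774], [0.5033, 0.2578], [0.4902, 0.0481]]
```

View pics/crops.png

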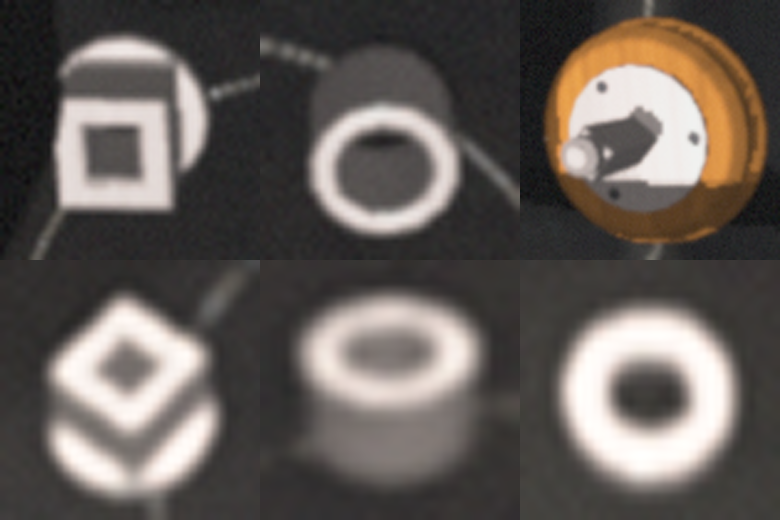

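Crops: the bushing is square to the world axes to within a few degrees, and spacer and washer are clean rings. In the wrist view the seat plate centre is about (147,133) and the nose tip about (122.6,140.4).

Run:
```python
from h import *
import pickle
d=pickle.load(open("f0.pkl","rb"))
w=d["wrist"]
print("nose w",ray(w,(122.6,140.4),.104),"s",ray(d["scene"],(147.4,174),.104),"side",ray(d["side"],(193.2,174.5),.104))
print("jar lid",ray(w,(453,257),.166),ray(d["scene"],(250,112),.166), "mug",ray(d["scene"],(336,203),.09),"jig",ray(d["scene"],(366,240),.084))
R,_=cv2.Rodrigues(w["rvec"]);print("cam",(-R.T@w["tvec"]).ravel(),"fwd",R[2])
# wood top & plate ellipse fit
im=w["color"][80:180,100:205];h=cv2.cvtColor(im,cv2.COLOR_RGB2HSV)
m=((h[...,1]>110)&(h[...,2]>60)).astype(np.uint8);cs,_=cv2.findContours(m,cv2.RETR_CCOMP,cv2.CHAIN_APPROX_NONE)
for c in cs:
    if len(c)>60:
        e=cv2.fitEllipse(cv2.convexHull(c));p=(e[0][0]+100,e[0][1]+80);print(p,e[1],ray(w,p,.04),ray(w,p,.02))
# bushing top yaw
m=cv2.findContours(((cv2.cvtColor(w["color"],cv2.COLOR_RGB2GRAY)[255:310,150:188])>150).astype(np.uint8),0,1)[0]
```

```text
nose w [0.48444146 0.03897752 0.104     ] s [0.48721497 0.04210561 0.104     ] side [0.48831789 0.02576037 0.104     ]
jar lid [ 0.747614   -0.04068159  0.166     ] [ 0.75720646 -0.04146937  0.166     ] mug [ 0.67353448 -0.34031235  0.09      ] jig [ 0.62088312 -0.43926842  0.084     ]
cam [0.59978475 0.06826581 0.37309382] fwd [-0.00224442 -0.27144463 -0.96245144]
(154.6180419921875, 129.7287940979004) (86.9298095703125, 91.257080078125) [0.49269469 0.04293071 0.04      ] [0.48626467 0.04140951 0.02      ]
(146.01520919799805, 133.40322494506836) (59.45345687866211, 61.50481033325195) [0.48314273 0.03916922 0.04      ] [0.47613918 0.03742217 0.02      ]
```

drive_tool(series=[{"travel": [0.15,-1,-0.6],"rotation": [0,0,0],"fingers": 1},{"travel": [0.15,-1,-0.6],"rotation": [0,0,0],"fingers": 1},{"travel": [0.15,-1,-0.8],"rotation": [0,0,0],"fingers": 1},{"travel": [0.15,-1,-1],"rotation": [0,0,0],"fingers": 1},{"travel": [0.15,-1,-1],"rotation": [0,0,0],"fingers": 1}], squeeze=30)

```text
t: 0.78
eef_pos: [0.6186, -0.1257, 0.1302]
tool_rot: [-3.141, -0.0, 1.571]
wrist_force: [-0.1, 0.8, -0.6]
finger_gap: 0.998
gripper_force: 0.0
```

drive_tool(series=[{"travel": [0,-1,-1],"rotation": [0,0,0],"fingers": 1},{"travel": [0,-0.34,-1],"rotation": [0,0,0],"fingers": 1},{"travel": [0,0,-0.6],"rotation": [0,0,0],"fingers": 1},{"travel": [0,0,0],"rotation": [0,0,0],"fingers": 1},{"travel": [0,0,0],"rotation": [0,0,0],"fingers": 1}])

```text
t: 1.4
eef_pos: [0.6195, -0.158, 0.0674]
tool_rot: [3.14, 0.0, 1.572]
wrist_force: [-0.1, -0.1, -0.5]
finger_gap: 1.001
gripper_force: 0.0
```

```bash
cat >> h.py <<'E'
def grab(n,name):
    from bench import vision
    f=vision.grab_frame(n);cv2.imwrite(f"pics/{name}.png",f["color"][:,:,::-1]);return f
def st():
    from bench import robot
    s=robot.get_state();print("t",round(s["t"],2),"p",np.round(s["eef_pos"],4),"r",np.round(s["tool_rot"],3),"F",np.round(s["wrist_force"],1),"M",np.round(s["moment"],2),"gap",round(s["finger_gap"],3),"g",s["gripper_force"]);return s
E
python3 - <<'E'
from h import *
s=st();f=grab("wrist","w1")
P=s["eef_pos"];print("tcp px",proj(f,P),"spacer top px",proj(f,[.619,-.1585,.034]))
for o in blobs(f,(150,150,400,384),amin=100): print(o,ray(f,o[1:3],.034))
E
```

```text
t 1.4 p [ 0.6195 -0.158   0.0674] r [3.14  0.    1.572] F [-0.1 -0.1 -0.5] M [-0.02 -0.04  0.  ] gap 1.001 g 0.0
tcp px [255.55712507 246.20267919] spacer top px [254.66314912 222.61421268]
('out', 380.4, 266.9, 591.5, array([60.6, 18.1]), 61.1) [ 0.69891345 -0.18889745  0.034     ]
('out', 318.9, 290.1, 312.5, array([123. ,  20.5]), 72.9) [ 0.66051042 -0.20533408  0.034     ]
('out', 253.7, 218.4, 2420.5, array([106.3,  57.2]), 46.1) [ 0.61842596 -0.15580254  0.034     ]
('hole', 254.0, 216.2, 436.0, array([24., 24.]), 45.0) [ 0.61860751 -0.15440337  0.034     ]
```

View pics/w1.png

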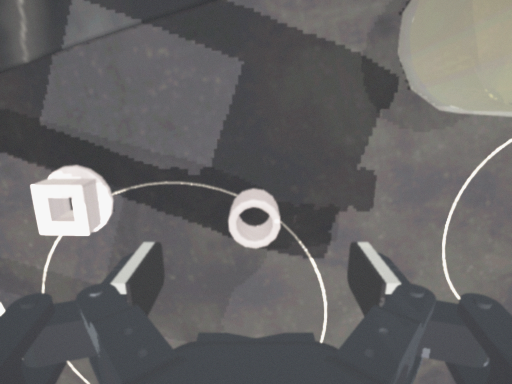

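Spacer's top ring sits at about (254,221) against a predicted (254.7,222.6), so I'm aligned and going down.

drive_tool(series=[{"travel": [0,-0.02,-1],"rotation": [0,0,0],"fingers": 1},{"travel": [0,0,-0.9],"rotation": [0,0,0],"fingers": 1},{"travel": [0,0,-0.4],"rotation": [0,0,0],"fingers": 0.2},{"travel": [0,0,0],"rotation": [0,0,0],"fingers": -0.5},{"travel": [0,0,0],"rotation": [0,0,0],"fingers": -1}])

```text
t: 2.08
eef_pos: [0.6194, -0.1592, 0.0096]
tool_rot: [3.141, 0.0, 1.571]
wrist_force: [2.5, 0.6, 4.2]
finger_gap: 0.376
gripper_force: 11.6
```

drive_tool(series=[{"travel": [0,0,0],"rotation": [0,0,0],"fingers": -1},{"travel": [0,0,0],"rotation": [0,0,0],"fingers": -1},{"travel": [0,0,0],"rotation": [0,0,0],"fingers": -1},{"travel": [0,0,0],"rotation": [0,0,0],"fingers": -1},{"travel": [0,0,0.4],"rotation": [0,0,0],"fingers": -1}])

```text
t: 2.7
eef_pos: [0.6177, -0.1586, 0.0179]
tool_rot: [-3.139, -0.001, 1.571]
wrist_force: [0.6, 0.2, -0.5]
finger_gap: 0.368
gripper_force: 29.9
```

Run:
```python
from h import *
s=st();f=grab("wrist","w2")
print("tcp px",proj(f,s["eef_pos"]))
```

```text
t 2.7 p [ 0.6177 -0.1586  0.0179] r [-3.139e+00 -1.000e-03  1.571e+00] F [ 0.6  0.2 -0.5] M [ 0.07 -0.02  0.02] gap 0.368 g 29.934913348406553
tcp px [255.57898745 246.25348413]
```

View pics/w2.png

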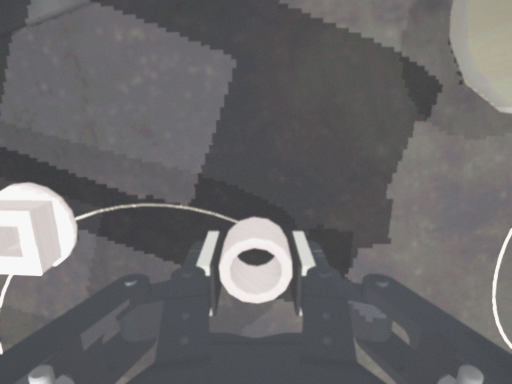

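drive_tool(series=[{"travel": [0,0,1],"rotation": [0,0,0],"fingers": -1},{"travel": [0,0.2,1],"rotation": [0,0,0],"fingers": -1},{"travel": [-0.6,0.7,1],"rotation": [0,0,0],"fingers": -1},{"travel": [-0.8,1,1],"rotation": [0,0,0],"fingers": -1},{"travel": [-0.8,1,0.3],"rotation": [0,0,0],"fingers": -1}])

```text
t: 3.38
eef_pos: [0.5642, -0.0862, 0.1286]
tool_rot: [3.139, 0.001, 1.57]
wrist_force: [0.4, 0.6, -0.7]
finger_gap: 0.368
gripper_force: 30.0
```

drive_tool(series=[{"travel": [-0.8,1,0],"rotation": [0,0,0],"fingers": -1},{"travel": [-0.8,1,0],"rotation": [0,0,0],"fingers": -1},{"travel": [-0.8,1,0],"rotation": [0,0,0],"fingers": -1},{"travel": [-0.8,1,0],"rotation": [0,0,0],"fingers": -1},{"travel": [0,1,0],"rotation": [0,0,0],"fingers": -1}])

```text
t: 4.0
eef_pos: [0.4823, 0.0393, 0.1262]
tool_rot: [-3.141, 0.0, 1.571]
wrist_force: [1.1, 0.1, -0.9]
finger_gap: 0.366
gripper_force: 30.0
```

drive_tool(series=[{"travel": [0,0,0],"rotation": [0,0,0],"fingers": -1},{"travel": [0,0,0],"rotation": [0,0,0],"fingers": -1},{"travel": [0,0,0],"rotation": [0,0,0],"fingers": -1},{"travel": [0,0,0],"rotation": [0,0,0],"fingers": -1},{"travel": [0,0,0],"rotation": [0,0,0],"fingers": -1}])

```text
t: 4.62
eef_pos: [0.4838, 0.0381, 0.1262]
tool_rot: [-3.141, 0.0, 1.57]
wrist_force: [-0.2, -0.1, -1.4]
finger_gap: 0.366
gripper_force: 30.0
```

Run:
```python
from h import *
import pickle
s=st();d={n:grab(n,n+"3") for n in("wrist","scene","side")};pickle.dump((s,d),open("f3.pkl","wb"))
f=d["wrist"];P=s["eef_pos"]
print("tcp px",proj(f,P),"nose",proj(f,[.484,.039,.104]),"plate",proj(f,[.484,.039,.04]),"spacer top exp",proj(f,P+[0,0,.0244]))
w=f["color"][120:330,130:390];a=d["scene"]["color"][130:230,105:205];b=d["side"]["color"][140:220,155:235]
cv2.imwrite("pics/c3.png",np.hstack([cv2.resize(w,(520,420)),np.vstack([cv2.resize(a,(210,210),interpolation=2),cv2.resize(b,(210,210),interpolation=2)])])[:,:,::-1])
```

```text
t 4.62 p [0.4838 0.0381 0.1262] r [-3.141  0.     1.57 ] F [-0.2 -0.1 -1.4] M [-0.02 -0.06 -0.02] gap 0.366 g 30.007859990000725
tcp px [255.57125721 246.23648854] nose [255.95977054 227.6950164 ] plate [255.87313345 195.74799435] spacer top exp [255.56189589 271.28807895]
```

View pics/c3.png

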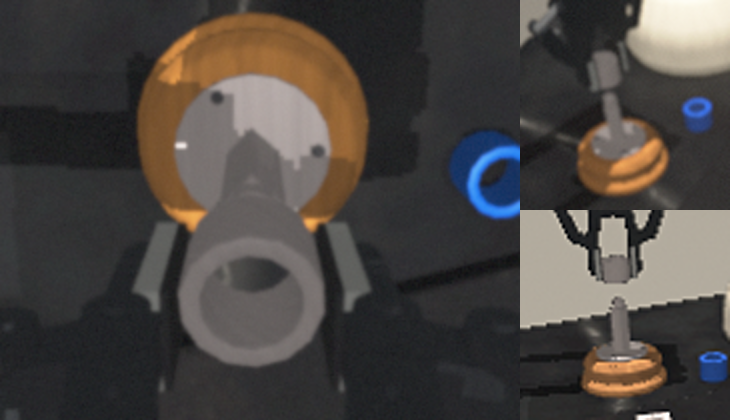

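Held spacer ring centre is at (256,271), as predicted, so it is centred in the grip. Next I fit the plate circle from this view.

Run:
```python
from h import *
import pickle
from scipy.optimize import least_squares
s,d=pickle.load(open("f3.pkl","rb"));f=d["wrist"]
h=cv2.cvtColor(f["color"],cv2.COLOR_RGB2HSV).astype(int)
o=(h[...,1]>110)&(h[...,2]>40)
c0=np.array([256,195]);pts=[]
for a in np.radians(np.arange(165,376,5)):
    for r in np.arange(28,60,.5):   # first orange pixel going out
        p=c0+r*np.array([np.cos(a),np.sin(a)])
        if o[int(round(p[1])),int(round(p[0]))]: pts.append(ray(f,p,.04)[:2]);break
pts=np.array(pts)
q=least_squares(lambda c:np.hypot(*(pts-c[:2]).T)-c[2],[.484,.039,.03],loss="soft_l1",f_scale=.0005)
q2=least_squares(lambda c:np.hypot(*(pts-c[:2]).T)-.03,[.484,.039],loss="soft_l1",f_scale=.0005)
print(q.x,q2.x,len(pts),np.round((np.hypot(*(pts-q2.x).T)-.03)*1e3,1))
# spacer ring
m=f["color"][235:310,200:310]
```

```text
[0.48404682 0.0395065  0.03014556] [0.48404632 0.03967834] 43 [ 0.   0.3  0.5  0.   0.3 -0.1  0.2 -0.2 -0.2  0.2  0.2  0.2 -0.5  0.3
 -0.  -0.4  0.   0.1 -0.3  0.1  0.5  0.5 -0.2  0.2 -0.2 -0.3  0.1 -0.3
  0.   0.3 -0.4  0.3  0.2 -0.5 -0.1  0.3  0.3 -0.   0.4  0.1 -0.1  0.4
  0.1]
```

drive_tool(series=[{"travel": [0.01,0.06,0],"rotation": [0,0,0],"fingers": -1},{"travel": [0,0,-0.4],"rotation": [0,0,0],"fingers": -1},{"travel": [0,0,-0.4],"rotation": [0,0,0],"fingers": -1},{"travel": [0,0,-0.4],"rotation": [0,0,0],"fingers": -1},{"travel": [0,0,-0.2],"rotation": [0,0,0],"fingers": -1}])

```text
t: 5.4
eef_pos: [0.4833, 0.04, 0.09]
tool_rot: [-3.14, -0.0, 1.571]
wrist_force: [-1.4, 0.1, -0.8]
finger_gap: 0.367
gripper_force: 30.0
```

drive_tool(series=[{"travel": [0,0,-0.2],"rotation": [0,0,0],"fingers": -1},{"travel": [0,0,-0.2],"rotation": [0,0,0],"fingers": -1},{"travel": [0,0,-0.2],"rotation": [0,0,0],"fingers": -1},{"travel": [0,0,-0.2],"rotation": [0,0,0],"fingers": -1},{"travel": [0,0,0],"rotation": [0,0,0],"fingers": -1}])

```text
t: 6.02
eef_pos: [0.4836, 0.04, 0.0708]
tool_rot: [-3.141, -0.0, 1.571]
wrist_force: [-0.6, 0.3, -0.5]
finger_gap: 0.37
gripper_force: 30.0
```

drive_tool(series=[{"travel": [0.01,0,-0.3],"rotation": [0,0,0],"fingers": -1},{"travel": [0,0,-0.3],"rotation": [0,0,0],"fingers": -1},{"travel": [0,0,-0.3],"rotation": [0,0,0],"fingers": -1},{"travel": [0,0,-0.2],"rotation": [0,0,0],"fingers": -1},{"travel": [0,0,-0.04],"rotation": [0,0,0],"fingers": -1}])

```text
t: 6.65
eef_pos: [0.4838, 0.04, 0.0422]
tool_rot: [-3.141, -0.0, 1.571]
wrist_force: [0.3, 0.8, -0.2]
finger_gap: 0.37
gripper_force: 30.0
```

drive_tool(series=[{"travel": [0,0,0],"rotation": [0,0,0],"fingers": -1},{"travel": [0,0,0],"rotation": [0,0,0],"fingers": -0.1},{"travel": [0,0,0],"rotation": [0,0,0],"fingers": 0.1},{"travel": [0,0,0],"rotation": [0,0,0],"fingers": 0.1},{"travel": [0,0,0],"rotation": [0,0,0],"fingers": 0.1}])

```text
t: 7.28
eef_pos: [0.4843, 0.04, 0.0429]
tool_rot: [3.141, 0.0, 1.571]
wrist_force: [0.3, -0.1, -0.4]
finger_gap: 0.548
gripper_force: 0.0
```

drive_tool(series=[{"travel": [0,0,0.5],"rotation": [0,0,0],"fingers": 0.1},{"travel": [0,0,1],"rotation": [0,0,0],"fingers": 0.1},{"travel": [0,0,1],"rotation": [0,0,0],"fingers": 0.5},{"travel": [0,0,1],"rotation": [0,0,0],"fingers": 0.5},{"travel": [0,-1,0.5],"rotation": [0,0,0],"fingers": 0.5}])

```text
t: 7.9
eef_pos: [0.4854, 0.0157, 0.1456]
tool_rot: [3.138, -0.0, 1.573]
wrist_force: [0.6, -0.4, -0.7]
finger_gap: 0.748
gripper_force: 0.0
```

drive_tool(series=[{"travel": [0,-1,0],"rotation": [0,0,0],"fingers": 0.5},{"travel": [0,0,0],"rotation": [0,0,0],"fingers": 0.5},{"travel": [0,0,0],"rotation": [0,0,0],"fingers": 0.5},{"travel": [0,0,0],"rotation": [0,0,0],"fingers": 0.5},{"travel": [0,0,0],"rotation": [0,0,0],"fingers": 0.5}])

```text
t: 8.52
eef_pos: [0.4841, -0.0094, 0.1427]
tool_rot: [-3.141, -0.0, 1.572]
wrist_force: [-0.8, 0.1, -1.3]
finger_gap: 0.747
gripper_force: 0.0
```

Run:
```python
from h import *
import pickle
s=st();d={n:grab(n,n+"4") for n in("wrist","scene","side")};pickle.dump((s,d),open("f4.pkl","wb"))
f=d["wrist"]
for z in(.04,.066,.104):print(proj(f,[.484,.0397,z]))
c=proj(f,[.484,.0397,.066]).astype(int)
w=f["color"][max(0,c[1]-80):c[1]+80,c[0]-80:c[0]+80];a=d["scene"]["color"][150:230,115:195]
cv2.imwrite("pics/c4.png",np.hstack([cv2.resize(w,(480,480),interpolation=2),cv2.resize(a,(240,480)[:1]*2,interpolation=2).repeat(2,0)])[:,:,::-1]);print(c,w.shape)
```

```text
t 8.53 p [ 0.4841 -0.0094  0.1427] r [-3.141 -0.     1.572] F [-0.8  0.1 -1.3] M [ 0.02 -0.01 -0.01] gap 0.747 g 0.0
[255.43400998 129.81075519]
[255.40640998 132.76975023]
[255.3522186  138.58166969]
[255 132] (160, 160, 3)
```

View pics/c4.png

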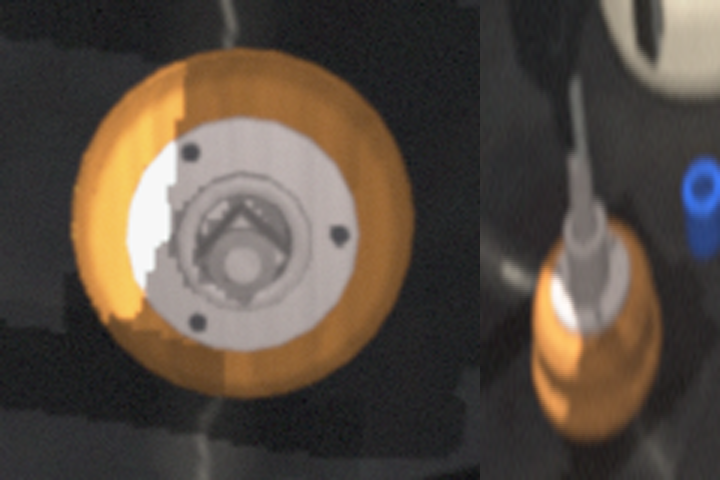

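Spacer sits flat on the plate, concentric. The spindle square points a corner toward image-up, so it is turned about 45°. Next, the washer.

drive_tool(series=[{"travel": [0.1,-1,0],"rotation": [0,0,0],"fingers": 0.6},{"travel": [0.15,-1,0],"rotation": [0,0,0],"fingers": 0.6},{"travel": [0.15,-1,0],"rotation": [0,0,0],"fingers": 0.6},{"travel": [0.15,-1,0],"rotation": [0,0,0],"fingers": 0.6},{"travel": [0.15,-1,0],"rotation": [0,0,0],"fingers": 0.6}])

```text
t: 9.3
eef_pos: [0.5018, -0.1357, 0.1427]
tool_rot: [-3.141, -0.0, 1.571]
wrist_force: [0.0, 0.3, 0.1]
finger_gap: 0.801
gripper_force: 0.0
```

drive_tool(series=[{"travel": [0.15,-1,0],"rotation": [0,0,0],"fingers": 0.6},{"travel": [0.15,-1,-0.2],"rotation": [0,0,0],"fingers": 0.6},{"travel": [0.15,-1,-0.5],"rotation": [0,0,0],"fingers": 0.6},{"travel": [0.15,-1,-0.5],"rotation": [0,0,0],"fingers": 0.6},{"travel": [0.15,-1,-0.5],"rotation": [0,0,0],"fingers": 0.6}])

```text
t: 9.93
eef_pos: [0.5206, -0.2607, 0.0998]
tool_rot: [-3.141, -0.0, 1.571]
wrist_force: [1.0, -0.3, 0.2]
finger_gap: 0.801
gripper_force: 0.0
```

drive_tool(series=[{"travel": [0.1,-1,-0.8],"rotation": [0,0,0],"fingers": 0.6},{"travel": [0.1,-0.22,-0.8],"rotation": [0,0,0],"fingers": 0.6},{"travel": [0,0,0],"rotation": [0,0,0],"fingers": 0.6},{"travel": [0,0,0],"rotation": [0,0,0],"fingers": 0.6},{"travel": [0,0,0],"rotation": [0,0,0],"fingers": 0.6}])

```text
t: 10.55
eef_pos: [0.5263, -0.2901, 0.0614]
tool_rot: [3.14, 0.001, 1.572]
wrist_force: [1.0, -0.7, -0.5]
finger_gap: 0.799
gripper_force: 0.0
```

Run:
```python
from h import *
s=st();f=grab("wrist","w5")
print(proj(f,[.523,-.29,.016]))
c=proj(f,[.523,-.29,.016]).astype(int)
for lo in(120,150,180):
  for o in blobs(f,(c[0]-60,c[1]-60,c[0]+60,c[1]+45),lo=lo,amin=100): print(lo,o,ray(f,o[1:3],.016))
```

```text
t 10.55 p [ 0.5263 -0.2901  0.0614] r [3.140e+00 1.000e-03 1.572e+00] F [ 1.  -0.7 -0.5] M [-0.01  0.03 -0.01] gap 0.799 g 0.0
[250.38397543 214.88051024]
120 ('out', np.float64(261.4), np.float64(195.2), 324.0, array([43.8, 13.8]), 27.3) [ 0.52994987 -0.27693628  0.016     ]
150 ('out', np.float64(263.1), np.float64(195.6), 205.0, array([34.1, 10.1]), 37.9) [ 0.53101516 -0.2771975   0.016     ]
```

Run:
```python
from h import *
f={**np.load("/dev/null",allow_pickle=True)} if 0 else None
from bench import vision
f=vision.grab_frame("wrist");im=f["color"];c=(250,215)
g=cv2.GaussianBlur(cv2.cvtColor(im,cv2.COLOR_RGB2GRAY),(3,3),0)
print(cv2.resize(g[170:262,205:297],(23,23),interpolation=cv2.INTER_AREA))
for lo in(60,70,80,90,100):
  for o in blobs(f,(195,160,305,262),lo=lo,amin=300,hi_sat=256): print(lo,o,ray(f,o[1:3],.016))
```

```text
[[ 28  30  28  30  30  34  38  39  38  36  36  36  36  38  38  37  35  36
   37  36  36  37  38]
 [ 29  30  30  29  28  32  35  37  37  37  37  37  38  37  37  36  36  36
   36  37  36  37  37]
 [ 30  29  29  27  29  30  30  33  36  37  37  38  38  37  37  37  38  36
   36  37  37  37  37]
 [ 30  29  28  28  30  29  29  33  44  61  81  77  70  59  42  38  37  36
   35  37  37  36  36]
 [ 29  29  28  30  32  30  41  79 100 114 137 153 149 136  98  60  40  37
   37  36  37  36  35]
 [ 29  29  30  29  30  49  94 114 116 116 119 143 158 164 159 135  80  41
   36  36  36  36  36]
 [ 29  29  30  30  42  97 116 117 116 115 112 113 119 145 159 161 142  70
   37  36  37  36  36]
 [ 29  30  30  31  72 112 113 113 106  80  60  57  68 103 141 156 158 130
   52  37  37  36  36]
 [ 30  31  30  42 103 114 114 102  53  31  31  32  32  40  93 144 152 150
   75  32  34  36  35]
 [ 30  31  30  59 113 113 112  67  30  29  30  32  31  31  42 103 117 118
   87  33  32  32  29]
 [ 30  30  30  64 113 114 108  45  29  30  30  32  31  30  32  84 111 111
   98  37  29  30  29]
 [ 30  30  29  68 112 113 106  48
[... 1408 characters left out ...]
75  0.016     ]
70 ('hole', 249.4, 213.2, 786.5, array([31.8, 31.1]), 45.0) [ 0.52236286 -0.28897575  0.016     ]
80 ('out', 249.4, 213.2, 2777.0, array([60.4, 59. ]), 26.6) [ 0.52236286 -0.28897575  0.016     ]
80 ('hole', 249.5, 213.2, 822.0, array([32.5, 32.5]), 45.0) [ 0.52242647 -0.28897577  0.016     ]
90 ('out', 249.5, 213.3, 2722.0, array([59.5, 58.1]), 26.6) [ 0.5224261  -0.28904319  0.016     ]
90 ('hole', 249.5, 213.4, 855.0, array([35., 31.]), 0.0) [ 0.52242573 -0.28911063  0.016     ]
100 ('out', 249.5, 213.3, 2641.5, array([58. , 58.7]), 45.0) [ 0.5224261  -0.28904319  0.016     ]
100 ('hole', 249.4, 213.9, 935.0, array([34.6, 34.6]), 45.0) [ 0.52236025 -0.28944799  0.016     ]
```

drive_tool(series=[{"travel": [-0.16,0.04,-0.5],"rotation": [0,0,0],"fingers": 0.2},{"travel": [0,0,-0.6],"rotation": [0,0,0],"fingers": 0.2},{"travel": [0,0,-0.6],"rotation": [0,0,0],"fingers": 0.2},{"travel": [0,0,-0.3],"rotation": [0,0,0],"fingers": 0.2},{"travel": [0,0,0],"rotation": [0,0,0],"fingers": 0.2}])

```text
t: 11.28
eef_pos: [0.5208, -0.289, 0.009]
tool_rot: [-3.14, -0.001, 1.571]
wrist_force: [0.6, 0.3, 1.0]
finger_gap: 0.604
gripper_force: 0.0
```

drive_tool(series=[{"travel": [0,0,-0.06],"rotation": [0,0,0],"fingers": 0.2},{"travel": [0,0,-0.06],"rotation": [0,0,0],"fingers": 0.2},{"travel": [0,0,-0.04],"rotation": [0,0,0],"fingers": 0.2},{"travel": [0,0,0],"rotation": [0,0,0],"fingers": 0.2},{"travel": [0,0,0],"rotation": [0,0,0],"fingers": 0.2}])

```text
t: 11.9
eef_pos: [0.5215, -0.2895, 0.0064]
tool_rot: [3.142, 0.0, 1.571]
wrist_force: [-0.8, -0.9, 0.3]
finger_gap: 0.598
gripper_force: 0.0
```

drive_tool(series=[{"travel": [0.03,0.02,0],"rotation": [0,0,0],"fingers": -0.1},{"travel": [0,0,0],"rotation": [0,0,0],"fingers": -1},{"travel": [0,0,0],"rotation": [0,0,0],"fingers": -1},{"travel": [0,0,0],"rotation": [0,0,0],"fingers": -1},{"travel": [0,0,0],"rotation": [0,0,0],"fingers": -1}])

```text
t: 12.52
eef_pos: [0.5227, -0.2893, 0.0069]
tool_rot: [3.141, 0.001, 1.571]
wrist_force: [-0.7, -0.1, 5.1]
finger_gap: 0.44
gripper_force: 30.8
```

drive_tool(series=[{"travel": [0,0,0.2],"rotation": [0,0,0],"fingers": -1},{"travel": [0,0,0.4],"rotation": [0,0,0],"fingers": -1},{"travel": [0,0,0.5],"rotation": [0,0,0],"fingers": -1},{"travel": [0,0,0.5],"rotation": [0,0,0],"fingers": -1},{"travel": [0,0,0],"rotation": [0,0,0],"fingers": -1}])

```text
t: 13.15
eef_pos: [0.5234, -0.2898, 0.0484]
tool_rot: [3.139, 0.002, 1.571]
wrist_force: [-0.6, -0.3, -0.1]
finger_gap: 0.442
gripper_force: 30.4
```

Run:
```python
from h import *
s=st();f=grab("wrist","w6");P=s["eef_pos"]
print(proj(f,P+[0,0,.0095]))
for lo in(60,80,100,150):
  for o in blobs(f,(185,185,330,330),lo=lo,amin=200,hi_sat=256): print(lo,o,[np.round(ray(f,o[1:3],P[2]+h)-P,4)[:2] for h in(.006,.0095)])
```

```text
t 13.15 p [ 0.5234 -0.2898  0.0484] r [3.139e+00 2.000e-03 1.571e+00] F [-0.6 -0.3 -0.1] M [-0.05 -0.03 -0.02] gap 0.442 g 30.36483474774286
[255.59592316 255.10028609]
60 ('out', 257.7, 301.2, 303.0, array([93.6,  9.7]), 18.2) [array([ 0.0011, -0.0278]), array([ 0.001 , -0.0253])]
60 ('out', 311.4, 252.4, 470.0, array([46.8, 15.7]), 76.3) [array([ 0.0269, -0.0005]), array([0.0262, 0.0013])]
60 ('out', 199.4, 252.2, 469.0, array([16. , 46.8]), 13.7) [array([-0.027 , -0.0003]), array([-0.0263,  0.0015])]
60 ('out', 255.3, 253.0, 5108.0, array([80., 81.]), 90.0) [array([-0.0001, -0.0007]), array([-0.0001,  0.0011])]
60 ('hole', 255.5, 252.4, 1218.0, array([39.6, 39.6]), 45.0) [array([-0.    , -0.0004]), array([-0.    ,  0.0014])]
80 ('out', 258.1, 301.4, 209.5, array([91.7,  8.3]), 18.0) [array([ 0.0013, -0.0279]), array([ 0.0012, -0.0254])]
80 ('out', 311.4, 252.1, 377.5, array([44.9, 13.7]), 75.3) [array([ 0.0269, -0.0003]), array([0.0262, 0.0014])]
80 ('out', 199.5, 252.0, 383.5, array([13.6, 44.9]), 14.4) [array([-0.027 , -0.0002]), array([-0.0263,  0.0016])]
80 ('out', 255.4, 253.0, 4927.5, array([78., 79.]), 90.0) [array([-0.0001, -0.0007]), array([-0.0001,  0.0011])]
80 ('hole', 255.4, 252.6, 1314.5, array([41., 41.]), 45.0) [array([-0.0001, -0.0005]), array([-0.0001,  0.0013])]
100 ('out', 255.3, 253.9, 4635.5, array([75., 79.]), 90.0) [array([-0.0001, -0.0012]), array([-0.0001,  0.0006])]
100 ('hole', 255.4, 254.8, 1606.5, array([47.4, 43.8]), 26.6) [array([-0.0001, -0.0016]), array([-0.0001,  0.0002])]
```

drive_tool(series=[{"travel": [0,0.5,1],"rotation": [0,0,0],"fingers": -1},{"travel": [-0.1,1,1],"rotation": [0,0,0],"fingers": -1},{"travel": [-0.15,1,1],"rotation": [0,0,0],"fingers": -1},{"travel": [-0.15,1,0.1],"rotation": [0,0,0],"fingers": -1},{"travel": [-0.15,1,0],"rotation": [0,0,0],"fingers": -1}])

```text
t: 13.82
eef_pos: [0.508, -0.1752, 0.123]
tool_rot: [-3.141, -0.0, 1.571]
wrist_force: [0.1, 0.1, -1.6]
finger_gap: 0.444
gripper_force: 30.4
```

drive_tool(series=[{"travel": [-0.15,1,0],"rotation": [0,0,0],"fingers": -1},{"travel": [-0.15,1,0],"rotation": [0,0,0],"fingers": -1},{"travel": [-0.15,1,0],"rotation": [0,0,0],"fingers": -1},{"travel": [-0.15,1,0],"rotation": [0,0,0],"fingers": -1},{"travel": [-0.15,1,0],"rotation": [0,0,0],"fingers": -1}])

```text
t: 14.45
eef_pos: [0.4885, -0.0501, 0.122]
tool_rot: [-3.139, -0.0, 1.571]
wrist_force: [-0.4, -1.0, -0.9]
finger_gap: 0.441
gripper_force: 30.4
```

drive_tool(series=[{"travel": [-0.15,1,0],"rotation": [0,0,0],"fingers": -1},{"travel": [-0.13,1,0],"rotation": [0,0,0],"fingers": -1},{"travel": [0,1,0],"rotation": [0,0,0],"fingers": -1},{"travel": [0,0.65,0],"rotation": [0,0,0],"fingers": -1},{"travel": [0,0,0],"rotation": [0,0,0],"fingers": -1}])

```text
t: 15.08
eef_pos: [0.4822, 0.0406, 0.1229]
tool_rot: [-3.14, 0.0, 1.573]
wrist_force: [1.0, -0.9, -0.4]
finger_gap: 0.442
gripper_force: 30.4
```

drive_tool(series=[{"travel": [0,0,0],"rotation": [0,0,0],"fingers": -1},{"travel": [0,0,0],"rotation": [0,0,0],"fingers": -1},{"travel": [0,0,0],"rotation": [0,0,0],"fingers": -1},{"travel": [0,0,0],"rotation": [0,0,0],"fingers": -1},{"travel": [0,0,0],"rotation": [0,0,0],"fingers": -1}])

```text
t: 15.7
eef_pos: [0.4828, 0.0396, 0.1238]
tool_rot: [3.142, -0.0, 1.571]
wrist_force: [0.4, -0.4, -0.4]
finger_gap: 0.443
gripper_force: 30.4
```

```bash
cat >> h.py <<'E'
def plate(f,ctr=(.484,.0397),R=.03,z=.04,a0=165,a1=376):
    from scipy.optimize import least_squares
    h=cv2.cvtColor(f["color"],cv2.COLOR_RGB2HSV).astype(int);o=(h[...,1]>110)&(h[...,2]>40);pts=[]
    c=np.array(ctr)
    for a in np.radians(np.arange(0,360,4)):
        for r in np.arange(.024,.037,.00025):
            x,y=np.round(proj(f,[*(c+r*np.array([np.cos(a),np.sin(a)])),z])).astype(int)
            if 0<=y<384 and 0<=x<512 and o[y,x]:
                pts.append(c+r*np.array([np.cos(a),np.sin(a)]));break
    pts=np.array(pts);pts=pts[np.hypot(*(pts-c).T)>.026]
    q=least_squares(lambda k:np.hypot(*(pts-k).T)-R,c,loss="soft_l1",f_scale=.0005)
    print("plate",q.x,len(pts),"med res mm",1e3*np.median(abs(np.hypot(*(pts-q.x).T)-R)));return q.x
E
python3 - <<'E'
from h import *
s=st();f=grab("wrist","w7");P=s["eef_pos"];plate(f)
for lo in(60,80,100):
  for o in blobs(f,(185,200,330,330),lo=lo,amin=900,hi_sat=100): print(lo,o,[np.round(ray(f,o[1:3],P[2]+h)-P,4)[:2] for h in(.0091,)])
E
```

```text
t 15.7 p [0.4828 0.0396 0.1238] r [ 3.142 -0.     1.571] F [ 0.4 -0.4 -0.4] M [0.01 0.02 0.  ] gap 0.443 g 30.388710976112634
plate [0.48405753 0.03927599] 77 med res mm 0.33957143983693805
60 ('out', 255.9, 244.2, 6396.0, array([93., 81.]), 90.0) [array([0.0002, 0.0054])]
80 ('out', 255.9, 243.8, 6282.5, array([79.4, 92.7]), 1.0) [array([0.0002, 0.0056])]
80 ('hole', 257.3, 252.6, 1060.0, array([45.5, 35.2]), 5.7) [array([0.0008, 0.0011])]
100 ('out', 255.8, 246.1, 5759.5, array([79.3, 91.8]), 1.0) [array([0.0001, 0.0044])]
100 ('hole', 255.9, 254.3, 1315.0, array([47., 38.]), 0.0) [array([0.0001, 0.0002])]
```

drive_tool(series=[{"travel": [0.05,-0.03,-0.2],"rotation": [0,0,0],"fingers": -1},{"travel": [0,0,-0.5],"rotation": [0,0,0],"fingers": -1},{"travel": [0,0,-0.4],"rotation": [0,0,0],"fingers": -1},{"travel": [0,0,-0.3],"rotation": [0,0,0],"fingers": -1},{"travel": [0,0,-0.2],"rotation": [0,0,0],"fingers": -1}])

```text
t: 16.38
eef_pos: [0.4836, 0.039, 0.0829]
tool_rot: [-3.141, 0.0, 1.571]
wrist_force: [0.1, -0.2, -0.7]
finger_gap: 0.446
gripper_force: 30.4
```

drive_tool(series=[{"travel": [0,0,-0.2],"rotation": [0,0,0],"fingers": -1},{"travel": [0,0,-0.2],"rotation": [0,0,0],"fingers": -1},{"travel": [0,0,-0.2],"rotation": [0,0,0],"fingers": -1},{"travel": [0,0,-0.1],"rotation": [0,0,0],"fingers": -1},{"travel": [0,0,0],"rotation": [0,0,0],"fingers": -1}])

```text
t: 17.0
eef_pos: [0.4839, 0.039, 0.0661]
tool_rot: [-3.141, 0.0, 1.571]
wrist_force: [0.5, 0.6, 0.3]
finger_gap: 0.441
gripper_force: 30.4
```

drive_tool(series=[{"travel": [0,0,-0.04],"rotation": [0,0,0],"fingers": -1},{"travel": [0,0,0],"rotation": [0,0,0],"fingers": -1},{"travel": [0,0,0],"rotation": [0,0,0],"fingers": 0.1},{"travel": [0,0,0],"rotation": [0,0,0],"fingers": 0.2},{"travel": [0,0,0],"rotation": [0,0,0],"fingers": 0.2}])

```text
t: 17.62
eef_pos: [0.4841, 0.039, 0.0654]
tool_rot: [3.141, -0.0, 1.571]
wrist_force: [-0.6, 0.3, -0.5]
finger_gap: 0.598
gripper_force: 0.0
```

drive_tool(series=[{"travel": [0,0,0.3],"rotation": [0,0,0],"fingers": 0.2},{"travel": [0,0,1],"rotation": [0,0,0],"fingers": 0.4},{"travel": [0,-0.2,1],"rotation": [0,0,0],"fingers": 0.6},{"travel": [0,-0.8,0.8],"rotation": [0,0,0],"fingers": 0.6},{"travel": [0,-1,0],"rotation": [0,0,0],"fingers": 0.6}])

```text
t: 18.25
eef_pos: [0.4857, -0.0114, 0.1458]
tool_rot: [3.137, 0.001, 1.572]
wrist_force: [-0.3, -0.3, -0.3]
finger_gap: 0.806
gripper_force: 0.0
```

drive_tool(series=[{"travel": [0,0,0],"rotation": [0,0,0],"fingers": 0.6},{"travel": [0,0,0],"rotation": [0,0,0],"fingers": 0.6},{"travel": [0,0,0],"rotation": [0,0,0],"fingers": 0.6},{"travel": [0,0,0],"rotation": [0,0,0],"fingers": 0.6},{"travel": [0,0,0],"rotation": [0,0,0],"fingers": 0.6}])

```text
t: 18.88
eef_pos: [0.4839, -0.0106, 0.1427]
tool_rot: [-3.141, -0.0, 1.571]
wrist_force: [0.7, -0.3, -0.3]
finger_gap: 0.799
gripper_force: 0.0
```

Run:
```python
from h import *
import pickle
s=st();f=grab("wrist","w8");P=s["eef_pos"];sc=grab("scene","s8");pickle.dump((s,f,sc),open("f8.pkl","wb"));plate(f)
c=proj(f,[.484,.0395,.074]).astype(int);print(c,proj(f,[.484,.0395,.104]))
y0=max(0,c[1]-50);w=f["color"][y0:c[1]+50,c[0]-50:c[0]+50];print(y0)
cv2.imwrite("pics/c8.png",np.hstack([cv2.resize(w,(500,500),interpolation=2),cv2.resize(sc["color"][150:230,115:195],(300,300),interpolation=2)[:300].copy() if 0 else cv2.copyMakeBorder(cv2.resize(sc["color"][150:230,115:195],(300,300),interpolation=2),0,200,0,0,0)])[:,:,::-1])
```

```text
t 18.88 p [ 0.4839 -0.0106  0.1427] r [-3.141 -0.     1.571] F [ 0.7 -0.3 -0.3] M [-0.06  0.03 -0.06] gap 0.799 g 0.0
plate [0.48401404 0.03901967] 90 med res mm 0.28165049233533185
[255 132] [255.69776407 136.77238889]
82
```

View pics/c8.png

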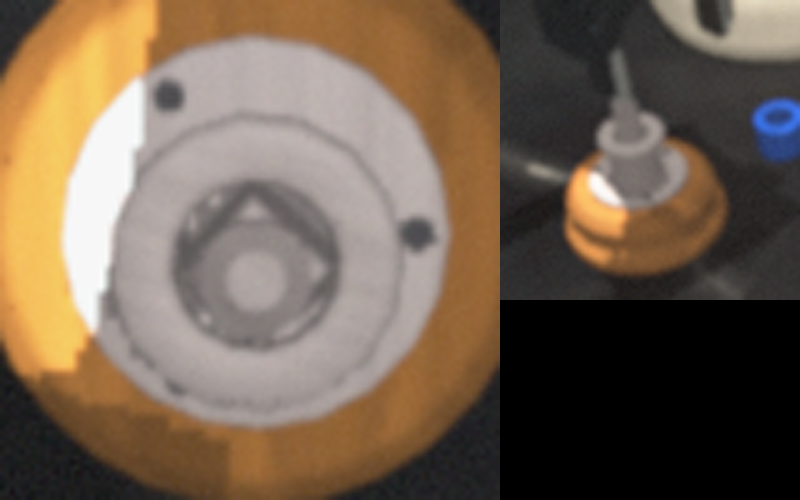

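Washer is home. The square's corners point along ±x and ±y, so the spindle is at 45° and the bushing must turn 45°.

drive_tool(series=[{"travel": [0.1,-1,0],"rotation": [0,0,0],"fingers": 0.6},{"travel": [0.12,-1,-0.5],"rotation": [0,0,0],"fingers": 0.6},{"travel": [0.12,-1,-0.5],"rotation": [0,0,0],"fingers": 0.6},{"travel": [0.12,-1,-0.5],"rotation": [0,0,0],"fingers": 0.6},{"travel": [0.16,-1,-0.6],"rotation": [0,0,0],"fingers": 0.6}])

```text
t: 19.6
eef_pos: [0.4998, -0.1368, 0.0901]
tool_rot: [3.141, 0.0, 1.571]
wrist_force: [-0.6, -1.1, -0.1]
finger_gap: 0.804
gripper_force: 0.0
```

drive_tool(series=[{"travel": [0,-0.58,-0.6],"rotation": [0,0,0],"fingers": 0.6},{"travel": [0,0,0],"rotation": [0,0,0],"fingers": 0.6},{"travel": [0,0,0],"rotation": [0,0,0],"fingers": 0.6},{"travel": [0,0,0],"rotation": [0,0,0],"fingers": 0.6},{"travel": [0,0,0],"rotation": [0,0,0],"fingers": 0.6}])

```text
t: 20.23
eef_pos: [0.5, -0.1501, 0.0759]
tool_rot: [3.141, 0.0, 1.572]
wrist_force: [0.1, 0.0, 0.0]
finger_gap: 0.803
gripper_force: 0.0
```

Run:
```python
from h import *
s=st();f=grab("wrist","w9")
c=proj(f,[.4995,-.15,.032]).astype(int);print(c)
for lo in(50,60,80,100,130,170):
  for o in blobs(f,(c[0]-45,c[1]-45,c[0]+45,c[1]+45),lo=lo,amin=150,hi_sat=256): print(lo,o,ray(f,o[1:3],.032)[:2])
g=cv2.cvtColor(f["color"],cv2.COLOR_RGB2GRAY)[c[1]-46:c[1]+46,c[0]-46:c[0]+46]
print(cv2.resize(g,(23,23),interpolation=cv2.INTER_AREA))
```

```text
t 20.23 p [ 0.5    -0.1501  0.0759] r [3.141 0.    1.572] F [0.1 0.  0. ] M [0.02 0.01 0.02] gap 0.803 g 0.0
[254 215]
50 ('out', np.float64(253.5), np.float64(209.8), 3999.5, array([77.2, 91.4]), 7.7) [ 0.49868314 -0.14598178]
50 ('hole', np.float64(253.0), np.float64(210.4), 237.0, array([24., 12.]), 0.0) [ 0.49836778 -0.14638051]
60 ('out', np.float64(253.6), np.float64(209.6), 3892.5, array([77.2, 90. ]), 6.9) [ 0.49874626 -0.14584897]
60 ('hole', np.float64(252.9), np.float64(210.5), 250.0, array([12., 24.]), 90.0) [ 0.49830469 -0.14644701]
80 ('out', np.float64(253.6), np.float64(209.3), 3733.0, array([67.7, 89.7]), 6.9) [ 0.4987466  -0.14564981]
80 ('hole', np.float64(254.1), np.float64(211.0), 333.5, array([26., 14.]), 0.0) [ 0.49905947 -0.14677994]
100 ('out', np.float64(253.8), np.float64(209.0), 3574.0, array([66.8, 88.9]), 6.9) [ 0.49887263 -0.1454508 ]
100 ('hole', np.float64(254.0), np.float64(216.2), 671.5, array([28., 27.]), 0.0) [ 0.49899173 -0.15025944]
100 ('hole', np.float64(244.6), np.float64(190.0), 189.5, array([31.,  8.]), -0.0) [ 0.4932092  -0.13306693]
130 (
[... 1636 characters left out ...]
 31  27  25  25  27]
 [ 47  46  45  45  47  90 114 112 113 111 112 113 110 113 112 112 111  97
   28  27  26  28  27]
 [ 47  46  47  46  47  95 112 110 111 109 112 112 109 111 111 111 110  96
   32  31  32  32  31]
 [ 46  49  46  47  97  83  59  59  59  59  61  62  60  59  57  56  53  49
   32  32  31  33  32]
 [ 46  47  46  81  96  46  46  45  45  44  45  45  43  43  46  48  45  39
   35  34  32  32  31]
 [ 44  46  62 105  46  44  44  45  45  45  44  42  42  44  47  50  49  48
   50  48  42  41  39]
 [ 45  47 108  54  44  44  44  45  45  43  44  44  43  45  49  49  50  49
   50  48  49  49  46]
 [ 45  86  75  45  45  44  44  44  44  42  44  43  45  47  50  49  49  49
   50  47  47  47  45]]
```

drive_tool(series=[{"travel": [-0.04,-0.01,-0.5],"rotation": [0,0,0],"fingers": 0.2},{"travel": [0,0,-0.7],"rotation": [0,0,0],"fingers": 0.2},{"travel": [0,0,-0.7],"rotation": [0,0,0],"fingers": 0.2},{"travel": [0,0,-0.5],"rotation": [0,0,0],"fingers": 0.2},{"travel": [0,0,0],"rotation": [0,0,0],"fingers": 0.2}])

```text
t: 20.9
eef_pos: [0.4971, -0.1502, 0.0134]
tool_rot: [-3.138, -0.001, 1.571]
wrist_force: [0.2, -0.6, 0.2]
finger_gap: 0.597
gripper_force: 0.0
```

drive_tool(series=[{"travel": [0,0,0],"rotation": [0,0,0],"fingers": -0.1},{"travel": [0,0,0],"rotation": [0,0,0],"fingers": -1},{"travel": [0,0,0],"rotation": [0,0,0],"fingers": -1},{"travel": [0,0,0],"rotation": [0,0,0],"fingers": -1},{"travel": [0,0,0],"rotation": [0,0,0],"fingers": -1}], squeeze=35)

```text
t: 21.52
eef_pos: [0.4992, -0.151, 0.0161]
tool_rot: [3.14, 0.001, 1.571]
wrist_force: [0.4, 0.1, 6.4]
finger_gap: 0.364
gripper_force: 36.7
```

drive_tool(series=[{"travel": [0,0,0.4],"rotation": [0,0,0],"fingers": -1},{"travel": [0,0,1],"rotation": [0,0,0],"fingers": -1},{"travel": [0,0,1],"rotation": [0,0,1],"fingers": -1},{"travel": [-0.1,0.6,1],"rotation": [0,0,1],"fingers": -1},{"travel": [-0.1,1,1],"rotation": [0,0,1],"fingers": -1}])

```text
t: 22.15
eef_pos: [0.493, -0.1106, 0.1261]
tool_rot: [-3.141, -0.0, 1.834]
wrist_force: [0.2, 0.1, -2.0]
finger_gap: 0.363
gripper_force: 35.9
```

drive_tool(series=[{"travel": [-0.1,1,0.1],"rotation": [0,0,1],"fingers": -1},{"travel": [-0.1,1,0],"rotation": [0,0,1],"fingers": -1},{"travel": [-0.1,1,0],"rotation": [0,0,1],"fingers": -1},{"travel": [-0.1,1,0],"rotation": [0,0,1],"fingers": -1},{"travel": [0,1,0],"rotation": [0,0,1],"fingers": -1}])

```text
t: 22.78
eef_pos: [0.4828, 0.0151, 0.1278]
tool_rot: [-3.141, -0.001, 2.272]
wrist_force: [-0.6, 0.2, -2.5]
finger_gap: 0.37
gripper_force: 35.9
```

drive_tool(series=[{"travel": [0,1,0],"rotation": [0,0,1],"fingers": -1},{"travel": [0,0,0],"rotation": [0,0,0],"fingers": -1},{"travel": [0,0,0],"rotation": [0,0,0],"fingers": -1},{"travel": [0,0,0],"rotation": [0,0,0],"fingers": -1},{"travel": [0,0,0],"rotation": [0,0,0],"fingers": -1}])

```text
t: 23.4
eef_pos: [0.4835, 0.0386, 0.1278]
tool_rot: [-3.141, 0.0, 2.355]
wrist_force: [0.6, 0.4, -1.5]
finger_gap: 0.367
gripper_force: 35.8
```

Run:
```python
from h import *
import pickle
s=st();f=grab("wrist","w10");P=s["eef_pos"];pickle.dump((s,f),open("f10.pkl","wb"));print(s["joint_pos"]);plate(f,(.484,.0393))
print("exp top",proj(f,P+[0,0,.0159]))
cv2.imwrite("pics/c10.png",cv2.resize(f["color"][120:330,130:390],(780,600))[:,:,::-1])
```

```text
t 23.4 p [0.4835 0.0386 0.1278] r [-3.141  0.     2.355] F [ 0.6  0.4 -1.5] M [-0.03  0.03 -0.  ] gap 0.367 g 35.84042966365814
[-2.59359792e-02 -1.08964118e-01  1.92172950e+00 -1.16554949e-04
  1.32890308e+00 -8.09951714e-01]
plate [0.48373855 0.0393332 ] 61 med res mm 0.2462880860478571
exp top [256.6815615  262.09823568]
```

View pics/c10.png

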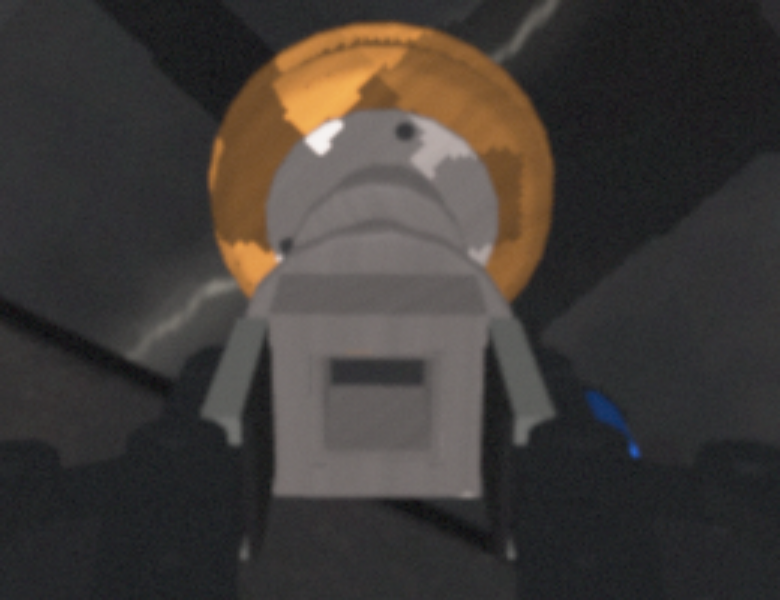

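The bushing's hole is centred at about (256.3,261.2) against an expected (256.7,262.1), so it is held square. Lowering over the nose.

drive_tool(series=[{"travel": [0.02,0.02,-0.2],"rotation": [0,0,0],"fingers": -1},{"travel": [0,0,-0.25],"rotation": [0,0,0],"fingers": -1},{"travel": [0,0,-0.25],"rotation": [0,0,0],"fingers": -1},{"travel": [0,0,-0.2],"rotation": [0,0,0],"fingers": -1},{"travel": [0,0,0],"rotation": [0,0,0],"fingers": -1}])

```text
t: 24.08
eef_pos: [0.4835, 0.0398, 0.1046]
tool_rot: [-3.141, -0.001, 2.356]
wrist_force: [0.3, 0.4, -1.1]
finger_gap: 0.368
gripper_force: 35.8
```

drive_tool(series=[{"travel": [0,0,-0.04],"rotation": [0,0,0],"fingers": -1},{"travel": [0,0,-0.04],"rotation": [0,0,0],"fingers": -1},{"travel": [0,0,-0.04],"rotation": [0,0,0],"fingers": -1},{"travel": [0,0,-0.04],"rotation": [0,0,0],"fingers": -1},{"travel": [0,0,0],"rotation": [0,0,0],"fingers": -1}])

```text
t: 24.7
eef_pos: [0.484, 0.0398, 0.1012]
tool_rot: [-3.141, -0.0, 2.356]
wrist_force: [0.0, 0.3, -2.2]
finger_gap: 0.363
gripper_force: 35.8
```

drive_tool(series=[{"travel": [0,-0.01,-0.04],"rotation": [0,0,0],"fingers": -1},{"travel": [0,0,-0.04],"rotation": [0,0,0],"fingers": -1},{"travel": [0,0,-0.04],"rotation": [0,0,0],"fingers": -1},{"travel": [0,0,-0.02],"rotation": [0,0,0],"fingers": -1},{"travel": [0,0,0],"rotation": [0,0,0],"fingers": -1}])

```text
t: 25.32
eef_pos: [0.484, 0.0395, 0.0977]
tool_rot: [-3.142, -0.0, 2.356]
wrist_force: [-0.4, 0.2, -0.9]
finger_gap: 0.364
gripper_force: 35.8
```

No contact force and the underside is below the square's top edge, so it has engaged. Lowering home.

drive_tool(series=[{"travel": [0,0,-0.12],"rotation": [0,0,0],"fingers": -1},{"travel": [0,0,-0.12],"rotation": [0,0,0],"fingers": -1},{"travel": [0,0,-0.12],"rotation": [0,0,0],"fingers": -1},{"travel": [0,0,-0.12],"rotation": [0,0,0],"fingers": -1},{"travel": [0,0,0],"rotation": [0,0,0],"fingers": -1}])

```text
t: 25.95
eef_pos: [0.4837, 0.0395, 0.0854]
tool_rot: [-3.141, -0.001, 2.356]
wrist_force: [0.7, 1.0, -1.0]
finger_gap: 0.365
gripper_force: 35.8
```

drive_tool(series=[{"travel": [0,0,-0.04],"rotation": [0,0,0],"fingers": -1},{"travel": [0,0,-0.04],"rotation": [0,0,0],"fingers": -1},{"travel": [0,0,-0.04],"rotation": [0,0,0],"fingers": -1},{"travel": [0,0,0],"rotation": [0,0,0],"fingers": -1},{"travel": [0,0,0],"rotation": [0,0,0],"fingers": -1}])

```text
t: 26.58
eef_pos: [0.484, 0.0395, 0.0828]
tool_rot: [3.142, 0.0, 2.356]
wrist_force: [-0.5, 0.7, -1.6]
finger_gap: 0.364
gripper_force: 35.8
```

drive_tool(series=[{"travel": [0,0,-0.02],"rotation": [0,0,0],"fingers": -1},{"travel": [0,0,0],"rotation": [0,0,0],"fingers": -0.1},{"travel": [0,0,0],"rotation": [0,0,0],"fingers": 0.1},{"travel": [0,0,0],"rotation": [0,0,0],"fingers": 0.2},{"travel": [0,0,0],"rotation": [0,0,0],"fingers": 0.2}])

```text
t: 27.2
eef_pos: [0.4841, 0.0395, 0.0824]
tool_rot: [3.142, 0.0, 2.356]
wrist_force: [1.0, 0.2, -0.3]
finger_gap: 0.603
gripper_force: 0.0
```

drive_tool(series=[{"travel": [0,0,0.2],"rotation": [0,0,0],"fingers": 0.3},{"travel": [0,0,0.6],"rotation": [0,0,0],"fingers": 0.3},{"travel": [0,0,1],"rotation": [0,0,0],"fingers": 0.3},{"travel": [0.4,-0.4,0.8],"rotation": [0,0,0],"fingers": 0.3},{"travel": [0.8,-0.8,0],"rotation": [0,0,0],"fingers": 0.3}])

```text
t: 27.82
eef_pos: [0.516, 0.0096, 0.1511]
tool_rot: [3.138, 0.004, 2.358]
wrist_force: [0.3, 0.3, -0.0]
finger_gap: 0.648
gripper_force: 0.0
```

drive_tool(series=[{"travel": [0.4,-0.4,0],"rotation": [0,0,0],"fingers": 0.3},{"travel": [0,0,0],"rotation": [0,0,0],"fingers": 0.3},{"travel": [0,0,0],"rotation": [0,0,0],"fingers": 0.3},{"travel": [0,0,0],"rotation": [0,0,0],"fingers": 0.3},{"travel": [0,0,0],"rotation": [0,0,0],"fingers": 0.3}])

```text
t: 28.45
eef_pos: [0.5237, -0.0001, 0.1472]
tool_rot: [-3.141, -0.0, 2.357]
wrist_force: [0.6, -0.9, 0.7]
finger_gap: 0.649
gripper_force: 0.0
```

Run:
```python
from h import *
s=st();f=grab("wrist","w11");sc=grab("scene","s11");sd=grab("side","d11")
c=proj(f,[.484,.0393,.098]).astype(int);print(c,proj(f,[.484,.0393,.104]))
g=cv2.cvtColor(f["color"],cv2.COLOR_RGB2GRAY);print(cv2.resize(g[max(0,c[1]-48):c[1]+48,c[0]-48:c[0]+48],(24,24),interpolation=cv2.INTER_AREA))
for n,F in(("sc",sc),("sd",sd)):
  c=proj(F,[.484,.0393,.098]);b=proj(F,[.484,.0393,.074]);print(n,"exp top",c,"bottom",b)
  x,y=c.astype(int);gg=cv2.cvtColor(F["color"],cv2.COLOR_RGB2GRAY)[y-22:y+40,x-14:x+15];print(gg[::2,::2])
```

```text
t 28.45 p [ 5.237e-01 -1.000e-04  1.472e-01] r [-3.141 -0.     2.357] F [ 0.6 -0.9  0.7] M [-0.03  0.02 -0.06] gap 0.649 g 0.0
[255 125] [255.97709537 126.45050232]
[[ 46  72 136 150 174 190 195 198 201 198 198 200 191 187 192 191 189 190
  188 166 139 128 107  66]
 [ 57 127 150 176 193 195 197 200 202 214 231 232 232 232 213 200 192 192
  189 181 174 147 129  91]
 [107 147 174 194 195 198 203 224 242 245 242 243 241 229 201 246 238 201
  184 186 186 172 142 128]
 [139 164 190 196 197 204 234 243 241 243 245 246 246 246 238 236 235 233
  214 188 186 189 170 141]
 [144 182 195 197 204 235 239 242 246 246 246 247 247 247 246 246 243 220
  239 213 191 192 186 153]
 [149 177 195 199 223 243 244 242 242 240 240 243 246 247 247 246 246 246
  235 238 199 191 189 169]
 [156 176 186 208 238 242 247 247 247 247 247 247 247 247 247 247 247 247
  247 221 227 190 188 178]
 [168 180 182 220 240 246 247 247 247 247 247 247 247 247 247 247 247 247
  247 240 238 197 184 182]
 [174 182 180 231 239 245 247 247 226 206 208 210 210 205 214 226 245 247
  247 246 227 210 183 185]
 [179 180 187 231 242 244 
[... 4845 characters left out ...]
4  42]
 [ 37  36  49 215 236  86 117 120 120 117 107 113 146 117 105]
 [ 38  39 210 198 205 237 228 210 236 240 244 198 107 103  99]
 [ 20 103 167 183 181 156 119 122 122  94 105  67  72  81  74]
 [ 21  73 165  91  91  89  83  85  87  92  81  79  80  83  80]
 [ 40  67  87  92  92  96  94  86  87  90  92  81  77  77  76]
 [ 34 157  81  87  92  92  93  91  87  86  88  88  76  75  75]
 [ 42 182 157  91  91  93  94  93  88  85  85  89  88  77  76]
 [ 40  98  85  91  93  95  94  97  95  87  87  87  89  85  77]
 [ 39  16  77  93  96  93  97  94  98  95  86  89  89  69  26]
 [ 17  20  19  16  24  42  43  49  58  46  30  20  17  18  34]
 [ 41  41  37  38  39  43  55  69  72  57  48  38  17  38  40]]
```

The wrist view shows the nose centred in the bushing's hole. In the side view the block's top is at row 175, where a home bushing should be. Handing in.

```bash
python3 -c "
from bench import robot
print(robot.finish_job())"
```

```text
the job is handed in; nothing more can be done
None
```

The mill is back together and handed in: spacer, washer and bushing stacked on the spindle and let go by 28.5 s of the 72 s allowed; contact forces stayed low and I never touched the jar, mug or jigger, but no verdict came back.

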